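# Offer up the cover plate to the pedestal flange

## Task

Take the square-tube offcut off the red pedestal flange and lay it flat in the yellow scrap tray. Then pick up the aluminium cover plate by its grip and hold it level about 15 mm above the flange, clear of it, its holes lined up so that each threaded hole shows whole through the plate's hole, ready for bolts to be put in: finish still holding it there, steady. Leave the hammer, the tin of bolts and the pipe stub where they are.

Things in the scene. Friction and masses are not known exactly. Their poses are not given: they have to be found in the camera images.
- flange_top (a point): Dark red primed pedestal fixed to the bench: a pipe stub with a 160 x 110 x 12 mm flange on top, whose flat top face is 60 mm above the bench. This point is the centre of the top face, over a 50 mm bore. Its x runs along the 160 mm side, y along the 110 mm side, z up. Four threaded holes (10 mm across, dark) sit at x +-58, y +-33 mm.
- tray: Yellow open scrap tray fixed to the bench, 200 (its x) x 150 (its y) x 40 mm high, walls and floor 4-5 mm thick, empty. Origin: centre of its underside, on the bench.
- offcut_mid (a point): Loose offcut of bare steel square tube, 40 x 40 mm section, 90 mm long, walls 4 mm, about 0.3 kg, lying on the flange across the bore. This point is its centre, 20 mm above the flange face; its x runs along the tube, z up at the start.
- plate_grip (a point): Loose aluminium cover plate, 150 (its x) x 100 (its y) x 5 mm thick, about 0.3 kg, lying flat on the bench, with an upright flat-bar grip welded on its middle: 60 mm long (along x), 12 mm thick (along y), its top 46 mm above the plate's underside. This point is the centre of the plate, inside that grip, 30 mm above the plate's underside. z up. The plate has four 22 mm holes at x +-58, y +-33 mm, matching the flange's threaded holes; it fits equally well turned by half a turn.
- hammer: Bystander: a hammer lying on the bench beyond the flange. Origin on its underside, on the bench, about the middle of its length.
- bolt_cup: Bystander: an open green tin, 68 mm across and 60 mm high, with bolts standing in it. Origin: centre of its underside.
- pipe_stub: Bystander: a copper-coloured pipe stub standing on end, 60 mm across, 55 mm high. Origin: centre of its underside.
- thread0 (a point): Centre of threaded hole 0 (10 mm across) in the flange's top face, at x+58, y+33 mm from the face's centre.
- thread1 (a point): Centre of threaded hole 1 (10 mm across) in the flange's top face, at x-58, y+33 mm from the face's centre.
- thread2 (a point): Centre of threaded hole 2 (10 mm across) in the flange's top face, at x-58, y-33 mm from the face's centre.
- thread3 (a point): Centre of threaded hole 3 (10 mm across) in the flange's top face, at x+58, y-33 mm from the face's centre.
- plate_hole0 (a point): Centre of the plate's hole 0 (22 mm across) at the plate's underside, at x+58, y+33 mm from the plate's centre.
- plate_hole1 (a point): Centre of the plate's hole 1 (22 mm across) at the plate's underside, at x-58, y+33 mm from the plate's centre.
- plate_hole2 (a point): Centre of the plate's hole 2 (22 mm across) at the plate's underside, at x-58, y-33 mm from the plate's centre.
- plate_hole3 (a point): Centre of the plate's hole 3 (22 mm across) at the plate's underside, at x+58, y-33 mm from the plate's centre.
Things that resemble listed ones, but are neither listed nor needed, are in the scene too. There is more than one size of the part that bears plate_grip; the job needs the smaller. Of the things that look like the part that bears offcut_mid, the smaller one is meant.

How it is judged (in metres and radians):
On the way:
1. the offcut lies flat in the scrap tray, let go and at rest (x of offcut_mid in the frame of tray between -0.09 and 0.09 m and y of offcut_mid in the frame of tray between -0.065 and 0.065 m and z of offcut_mid in the frame of tray between 0.015 and 0.036 m and contact force between the fingers and offcut below 0.1 N and linear speed of offcut below 0.02 m/s), for 0.2 s.
At the end, for the whole second after the job is handed in: Offcut flat in the tray. Plate held in the fingers, steady, touching neither flange nor offcut, level within 0.08 rad, underside 5 to 30 mm above the flange face, each hole centred within 6 mm (horizontally) of its threaded hole (either half turn) (x of offcut_mid in the frame of tray between -0.09 and 0.09 m and y of offcut_mid in the frame of tray between -0.065 and 0.065 m and z of offcut_mid in the frame of tray between 0.015 and 0.036 m and z of plate_grip in the frame of flange_top between 0.035 and 0.06 m and ((horizontal distance between plate_hole0 and thread0 below 0.006 m and horizontal distance between plate_hole1 and thread1 below 0.006 m and horizontal distance between plate_hole2 and thread2 below 0.006 m and horizontal distance between plate_hole3 and thread3 below 0.006 m) or (horizontal distance between plate_hole0 and thread2 below 0.006 m and horizontal distance between plate_hole1 and thread3 below 0.006 m and horizontal distance between plate_hole2 and thread0 below 0.006 m and horizontal distance between plate_hole3 and thread1 below 0.006 m)) and angle between plate_grip's own z axis and vertical below 0.08 rad and contact force between the fingers and plate above 1 N and contact force between plate and flange below 0.1 N and contact force between plate and offcut below 0.1 N and linear speed of each of plate, offcut below 0.02 m/s); the arm keeps its last pose, push and grip.
It fails at once if the hammer is disturbed (moved more than 30 mm) (distance of hammer from where it was at the start of the episode above 0.03 m).
It fails at once if the tin of bolts is disturbed (moved more than 30 mm) (distance of bolt_cup from where it was at the start of the episode above 0.03 m).
It fails at once if the pipe stub is disturbed (moved more than 30 mm) (distance of pipe_stub from where it was at the start of the episode above 0.03 m).
It also fails if it takes over 59 s, if anything falls off the work surface, if the arm or the gripper's body presses on something with over 40 N, if the wrist force passes 120 N, or if a joint passes its speed limit or range.

## Robot

A 6-joint arm with a two-finger parallel gripper is mounted at the origin on the work surface. World frame = base frame: x ahead of the robot, y to its left, z up, the work surface at z = 0. Lengths are in m, angles in degrees, forces in N, time in s.
With the tool pointing down it reaches from about 0.425 to 0.95 m from the base axis. Payload 3.5 kg.
Tool frame: the origin (TCP) lies between the finger pads; the fingertips stand 11 mm ahead of it and the grasp point (between the pads) lies 8 mm behind it; z points along the fingers, y is the direction in which the jaws open and shut (so a half turn about z gives the same grasp; the last joint's range is limited). The gripper opens to 85 mm and grips with 20 to 120 N. Pads are 22 mm wide; open, the fingers measure 114 mm over their backs; the gripper's body (76 mm by 85 mm) begins 54 mm behind the grasp point. The pads swing forward as they close: fully open they stand 13 mm farther back than shut.
Start: joints at [-80.672, 16.404, 90.338, -0, 73.258, -8.594], TCP at [0.208, -0.642, 0.242] pointing down, gripper open.
Joint ranges: [-158.93, 158.93], [-51.34, 127.21], [12.03, 142.37], [-87.48, 267.48], [13.55, 161.25], [-162.69, 162.69]. Speed limits (degrees/s): [159.86, 159.86, 180, 180, 180, 180].

## Interface

Orientations are given as [roll, pitch, yaw] about the fixed x, y, z axes, in that order (R = Rz(yaw) Ry(pitch) Rx(roll)).
In Python, from workcell import get_obs, grab_frame, sign_off gives the robot as it stands.
- The arm moves only by the tool jog_arm, never from a script. Its argument "moves" is a list that holds one entry, the list of rows, each a list of 7 numbers: the turn, a rotation vector about the tool's x, y, z in rad, then the shift along the tool's x, y, z in cm, then the opening, from 0 (shut) to 1 (fully open). A call has 1 to 20 rows; each row is the pose to reach, as a shift and turn from the pose measured when the call began, along the tool's axes at that moment; what a row does not reach only later rows make up. A row lasts 1/8 s, in which the tool goes at most 62.5 mm and 10.7 degrees, less where a joint would pass 70% of its speed; a pose out of reach is approached as far as the arm can. A call with a gripper value outside its range is refused whole. The fingers move at their own pace and stop on an object; "squeeze" is the grip in N (left out, the last holds). Time passes only in rows, so rows that repeat a pose let the fingers close. It gives the time, the measured TCP pose, the force and the opening at its end, in the units of the state.
- get_obs(): the state, without advancing time (a new reading comes with each control period).
- grab_frame(name): name is "side" or "top"; returns a dict with "image" (384x512x3 uint8, red, green, blue), "mtx" (3x3 intrinsics, pixels), "R" (3x3) and "t" (3): a world point X has camera coordinates R X + t. Camera axes: x right, y down, z forward; pixel columns grow to the right and rows downward; lengths in m; the calibration is good to about 2 mm. A picture is of the moment at which its call begins. There is no depth.
- sign_off(): hands the job in, once; it reports no verdict.
The state is a dict: "time": time; "joint_positions": joint angles; "dq": joint speeds; "joint_torque": joint torques, N m; "eef_pos": TCP position; "tool_rot": TCP orientation; "force": force on the tool from outside, world axes, zero at the start; "wrist_torque": the same for the moment, N m; "grip_width": finger opening in m.
Only numpy, scipy, OpenCV 4.12 (cv2) and the standard library are available. Lean on these libraries where they do the work, as an engineer would, in place of code of your own. Each camera call takes 0.05 s, during which the arm holds its last target.

## Working session

There is one attempt and no reset: what is moved stays moved. The work goes in short steps, Python scripts to look and compute and a tool call to move; the robot and the scene stay as the last step left them, time stands still between calls to the robot, and variables do not carry over. Pictures are saved under pics/ and viewed, and the job is handed in when it is done.

Besides the shell and the picture viewer there is one more tool, called after "Emit:" as name(argument=value, ...), one argument or row to a line, values as JSON. jog_arm: Moves the arm, as the interface text tells. Its arguments: {"type":"object","properties":{"moves":{"type":"array"},"squeeze":{"type":"number"}},"required":["moves"]}

```bash
mkdir -p pics; cat > h.py <<'E'
import numpy as np, cv2
from workcell import get_obs, grab_frame, sign_off
def shot(name,fn):
    f=grab_frame(name); cv2.imwrite('pics/'+fn,f['image'][:,:,::-1]); np.savez('pics/'+fn[:-4]+'.npz',**{k:np.array(f[k]) for k in f}); return f
def load(fn): return dict(np.load('pics/'+fn+'.npz'))
def ray(f,uv,z):
    uv=np.atleast_2d(uv).astype(float); d=(np.linalg.inv(f['mtx'])@np.c_[uv,np.ones(len(uv))].T).T@f['R']
    c=-f['R'].T@f['t']; return c+d*((z-c[2])/d[:,2])[:,None]
def proj(f,X):
    p=(f['R']@np.atleast_2d(X).T).T+f['t']; p=p@f['mtx'].T; return p[:,:2]/p[:,2:]
E
python3 - <<'E'
from h import *
for n in('top','side'):
    f=shot(n,n+'0.png'); print(n,f['mtx'].tolist(),(-f['R'].T@f['t']).round(3),f['R'].round(3).tolist())
print(get_obs())
E
```

```text
top [[399.15893253697266, 0.0, 261.1108038554156], [0.0, 399.15893253697266, 186.66648897763253], [0.0, 0.0, 1.0]] [ 0.264 -0.036  1.414] [[-0.004, -1.0, 0.011], [-0.983, 0.002, -0.181], [0.181, -0.012, -0.983]]
side [[350.80594083280175, 0.0, 258.357046308008], [0.0, 350.80594083280175, 190.29416747997084], [0.0, 0.0, 1.0]] [0.354 0.705 0.74 ] [[-0.978, -0.208, 0.017], [-0.149, 0.642, -0.752], [0.145, -0.738, -0.659]]
{'time': 0.1, 'joint_positions': array([-8.06745804e+01,  1.64499030e+01,  9.04144986e+01, -7.30782359e-05,
        7.32587603e+01, -8.59382869e+00]), 'dq': array([-0.01157534, -0.14542754, -0.19549782,  0.01919976,  0.09945067,
        0.04251873]), 'joint_torque': array([ 9.13494787e-04, -4.07295263e+01, -2.93699294e+01, -1.55337784e-04,
        3.38678830e-03, -1.61115249e-06]), 'eef_pos': array([ 0.20762172, -0.64167504,  0.24106683]), 'tool_rot': array([-1.79878211e+02, -1.83347677e-02,  1.79192499e+01]), 'force': array([-0.34584877, -0.64124077, -0.22412865]), 'wrist_torque': array([-0.00951877,  0.03767358,  0.01246616]), 'grip_width': 0.08585331073308537}
```

View pics/top0.png

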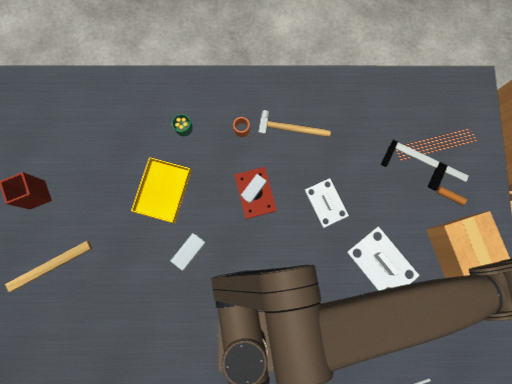

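View pics/side0.png

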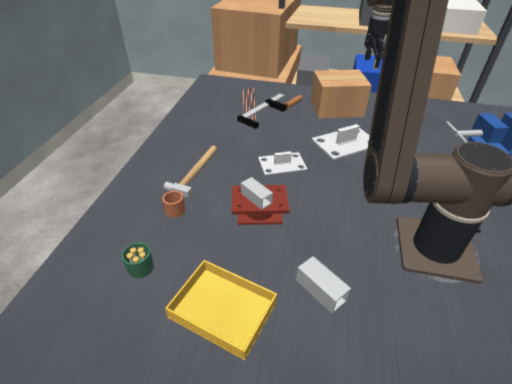

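The top view shows two tube offcuts and two plates.
- **Offcuts:** one lies on the flange at about (253,188), and a longer one lies on the bench at (187,252). I want the smaller one on the flange.
- **Plates:** a small one at (327,203) and a large one at (383,262). I want the smaller.

I'll confirm both in an enlarged crop.

```bash
python3 - <<'E'
import cv2
a=cv2.imread('pics/top0.png')[140:300,120:430]
cv2.imwrite('pics/c1.png',cv2.resize(a,(775,400),interpolation=cv2.INTER_CUBIC))
a=cv2.imread('pics/top0.png')[160:235,220:360]
cv2.imwrite('pics/c2.png',cv2.resize(a,None,fx=5.6,fy=5.6,interpolation=cv2.INTER_CUBIC))
a=cv2.imread('pics/side0.png')[140:230,220:320]
cv2.imwrite('pics/c3.png',cv2.resize(a,None,fx=6,fy=6,interpolation=cv2.INTER_CUBIC))
E
```

```text
(no output)
```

View pics/c1.png

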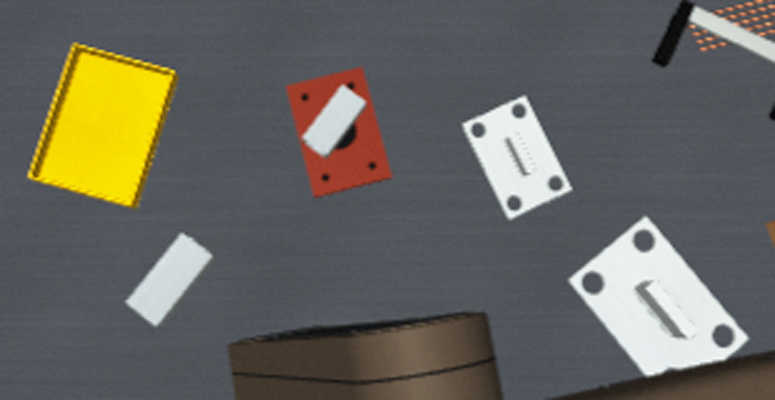

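View pics/c2.png

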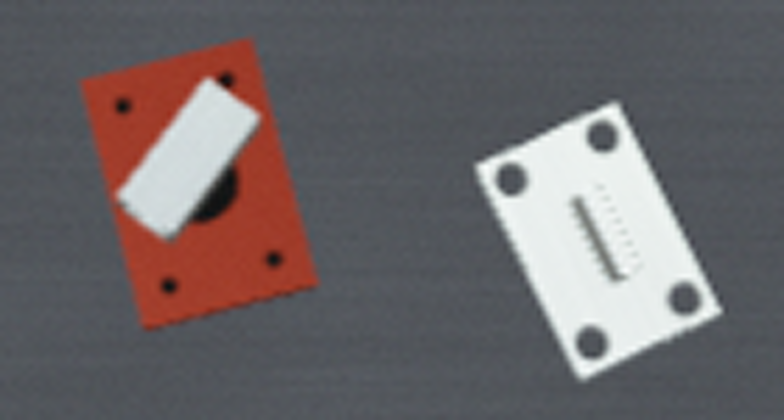

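View pics/c3.png

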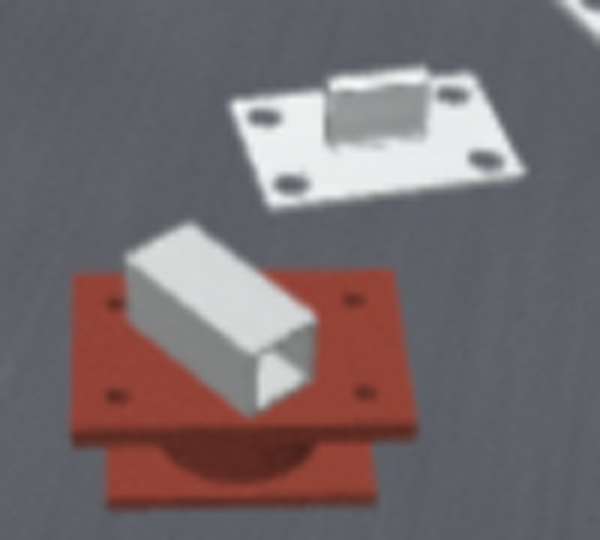

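The crop confirms it: the short tube lies across the flange bore, and the small plate has its grip and four holes visible. Next I'll measure them.

```bash
cat > m.py <<'E'
from h import *
def big(m,x0,y0,x1,y1):
    mm=np.zeros_like(m); mm[y0:y1,x0:x1]=m[y0:y1,x0:x1]
    cs,_=cv2.findContours(mm,cv2.RETR_EXTERNAL,cv2.CHAIN_APPROX_NONE); return max(cs,key=cv2.contourArea),mm
def rect(X):
    (c,s,a)=cv2.minAreaRect((X[:,:2]*1000).astype(np.float32)); 
    if s[0]<s[1]: s=s[::-1]; a+=90
    return np.array(c).round(1),np.array(s).round(1),round((a+90)%180-90,1)
E
python3 - <<'E'
from m import *
for nm in('top0','side0'):
    f=load(nm); im=f['image']; hsv=cv2.cvtColor(im,cv2.COLOR_RGB2HSV); H,S,V=cv2.split(hsv)
    if nm=='top0': B=dict(fl=(225,160,285,225),pl=(295,170,355,235),tr=(120,145,200,230))
    else: B=dict(fl=(225,175,295,230),pl=(250,145,312,180),tr=(160,255,285,360))
    white=((S<60)&(V>150)).astype(np.uint8); red=((S>100)&((H<12)|(H>170))&(V>60)).astype(np.uint8); yel=((S>120)&(H>18)&(H<35)).astype(np.uint8)
    for k,m,zs in(('fl',red,(.06,)),('fl',white,(.1,)),('pl',white,(.005,)),('tr',yel,(.04,))):
        c,mm=big(m,*B[k]); X=ray(f,c[:,0]+0.0,zs[0]); print(nm,k,rect(X))
    # dark blobs inside hull of flange / plate
    for k,m,z in(('fl',red,.06),('pl',white,.005)):
        c,mm=big(m,*B[k]); hull=np.zeros_like(m); cv2.fillPoly(hull,[cv2.convexHull(c)],1); hull=cv2.erode(hull,np.ones((3,3)))
        d=((hull>0)&((V<95) if k=='fl' else (V<190))).astype(np.uint8)
        n,l,st,ce=cv2.connectedComponentsWithStats(d)
        g=cv2.cvtColor(im,cv2.COLOR_RGB2GRAY).astype(float)
        for i in range(1,n):
            if st[i,4]>2:
                print(k,st[i,4],ce[i].round(1),(ray(f,ce[i],z)[0,:2]*1000).round(1))
E
```

```text
top0 fl (array([495. , -30.7]), array([161. , 110.8]), 14.6)
top0 fl (array([502.8, -23.9]), array([93.4, 40.6]), -36.6)
top0 pl (array([ 466.9, -284.7]), array([151.7, 101.3]), 24.7)
top0 tr (array([509. , 296.1]), array([202.4, 160.8]), -15.4)
fl 5 [260. 174.] [558.7 -48.3]
fl 4 [241.5 178.5] [542.8  15.8]
fl 43 [258.3 194.7] [485.7 -42.3]
fl 5 [268.4 205.8] [447.4 -76.6]
fl 4 [249.5 210.5] [431.4 -12. ]
pl 28 [327.3 183.8] [ 534.3 -291.2]
pl 29 [310.7 191.4] [ 506.4 -230.6]
pl 31 [325.9 202.2] [ 467.1 -283.9]
pl 33 [341.7 212.9] [ 428.6 -338.7]
pl 30 [325.4 220.6] [ 401.3 -279.7]
side0 fl (array([488.2,  -4.3]), array([158.6, 157.5]), 15.0)
side0 fl (array([494.2, -11.6]), array([124.9,  51.3]), -45.7)
side0 pl (array([ 469.2, -287.8]), array([153. , 119.7]), 24.7)
side0 tr (array([509.2, 310.4]), array([207.9, 164.7]), -15.8)
fl 5 [234.8 213.4] [547.2  51. ]
fl 132 [260.2 214.5] [478.7  39.8]
fl 5 [276. 212.] [438.2  20.4]
fl 11 [283.5 212.4] [417.8  17.1]
pl 3 [292. 152.] [ 441. -354.]
pl 182 [282.6 158. ] [ 468.6 -309.6]
pl 15 [263.7 159.1] [ 533.  -287.5]
pl 20 [300.6 166.4] [ 400.1 -274.6]
pl 19 [268.2 170.3] [ 505.4 -227.6]
```

Measured positions:

| Item | Centre (m) | Yaw (degrees) |
|---|---|---|
| Flange | (0.495, -0.030) | 14.3 |
| Offcut | (0.503, -0.024) | -36.6 |
| Plate | (0.468, -0.285) | 24.6 |
| Tray | about (0.509, 0.301) | -15.4 |

I'll go to the offcut at yaw 143.4, which keeps joint 6 central.

```bash
cat >> h.py <<'E'
from scipy.spatial.transform import Rotation as Ro
def go(xyz,yaw):
    o=get_obs(); R0=Ro.from_euler('xyz',o['tool_rot'],degrees=True); R1=Ro.from_euler('xyz',[180,0,yaw],degrees=True)
    print('t',o['time'],'pos',o['eef_pos'].round(4),'rot',o['tool_rot'].round(2),'F',o['force'].round(1),'w',round(o['grip_width'],4),'j',o['joint_positions'].round(1))
    print('turn',(R0.inv()*R1).as_rotvec().round(4),'shift cm',(R0.inv().apply(np.array(xyz)-o['eef_pos'])*100).round(2))
E
python3 -c "
from h import *
go([.503,-.024,.2],143.4)"
```

```text
t 0.1 pos [ 0.2076 -0.6417  0.2411] rot [-1.7988e+02 -2.0000e-02  1.7920e+01] F [-0.3 -0.6 -0.2] w 0.0859 j [-80.7  16.4  90.4  -0.   73.3  -8.6]
turn [-8.0000e-04 -2.5000e-03 -2.1901e+00] shift cm [ 47.11 -49.67   4.23]
```

Emit:
jog_arm(
  moves=[
    [[0,0,-2.19,47.1,-49.7,4.2,1],[0,0,-2.19,47.1,-49.7,4.2,1],[0,0,-2.19,47.1,-49.7,4.2,1],[0,0,-2.19,47.1,-49.7,4.2,1],[0,0,-2.19,47.1,-49.7,4.2,1],[0,0,-2.19,47.1,-49.7,4.2,1],[0,0,-2.19,47.1,-49.7,4.2,1],[0,0,-2.19,47.1,-49.7,4.2,1],[0,0,-2.19,47.1,-49.7,4.2,1],[0,0,-2.19,47.1,-49.7,4.2,1],[0,0,-2.19,47.1,-49.7,4.2,1],[0,0,-2.19,47.1,-49.7,4.2,1],[0,0,-2.19,47.1,-49.7,4.2,1],[0,0,-2.19,47.1,-49.7,4.2,1]],
  ],
)

```text
time: 1.85
eef_pos: [0.5025, -0.0242, 0.2]
tool_rot: [179.9, -0.1, 143.2]
force: [-0.0, -0.2, -0.2]
grip_width: 0.0854
```

```bash
python3 -c "
from h import *
go([.503,-.024,.08],143.4)
shot('side','s1.png')"
```

```text
t 1.85 pos [ 0.5025 -0.0242  0.2   ] rot [ 1.7993e+02 -1.1000e-01  1.4324e+02] F [-0.  -0.2 -0.2] w 0.0854 j [-1.440e+01 -3.200e+00  1.164e+02  1.000e-01  6.690e+01 -6.770e+01]
turn [ 0.0013 -0.002  -0.0028] shift cm [-0.05  0.03 12.  ]
```

View pics/s1.png

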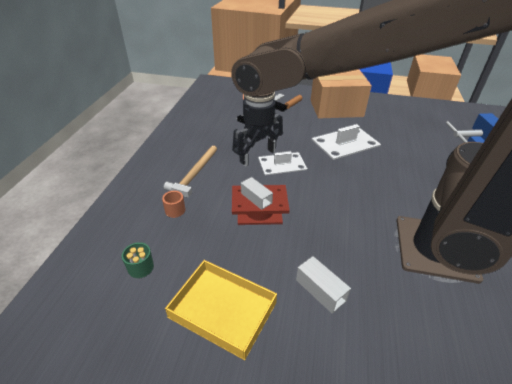

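The gripper appears at about (258,150). I'll check that against the projected TCP.

```bash
python3 -c "
from h import *
f=load('s1'); print(proj(f,[[.5025,-.0242,.2],[.5025,-.0242,.189],[.503,-.024,.1]]))
R=Ro.from_euler('xyz',[180,0,143.2],degrees=True).as_matrix()
for s in(1,-1): print(proj(f,np.array([.5025,-.0242,.202])+s*.045*R[:,1]))
f=shot('top','t1.png')
im=np.hstack([cv2.resize(f['image'][150:230,210:310],(400,320)),cv2.resize(load('s1')['image'][120:220,210:310],(320,320))])
cv2.imwrite('pics/c4.png',im[:,:,::-1])"
```

```text
[[257.32722781 158.17455958]
 [257.26472829 161.57376003]
 [256.60316289 187.24940339]]
[[243.99251997 164.23540171]]
[[270.03829001 151.1899202 ]]
```

View pics/c4.png

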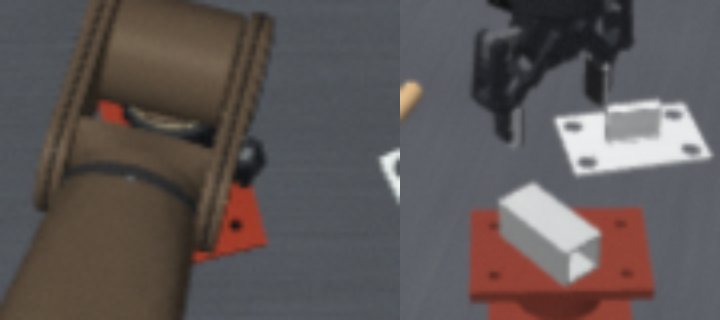

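The fingertips sit at (243,164) and (271,151), which matches the projection, so I'll descend and grip.

Emit:
jog_arm(
  moves=[
    [[0,0,0,0,0,4,1],[0,0,0,0,0,8,1],[0,0,0,0,0,10.5,1],[0,0,0,0,0,12,1],[0,0,0,0,0,12,1],[0,0,0,0,0,12,0],[0,0,0,0,0,12,0],[0,0,0,0,0,12,0],[0,0,0,0,0,12,0],[0,0,0,0,0,12,0],[0,0,0,0,0,12,0],[0,0,0,0,0,12,0]],
  ],
  squeeze=60,
)

```text
time: 3.45
eef_pos: [0.5038, -0.0245, 0.0817]
tool_rot: [179.9, 0.1, 143.2]
force: [0.3, -0.5, 5.6]
grip_width: 0.0389
```

Emit:
jog_arm(
  moves=[
    [[0,0,0,0,0,-3,0],[0,0,0,0,0,-7,0],[0,0,0,0,0,-11,0],[0,0,0,0,0,-12,0],[0,0,0,0,0,-12,0]],
  ],
)

```text
time: 4.08
eef_pos: [0.503, -0.0245, 0.2008]
tool_rot: [179.9, 0.0, 143.2]
force: [-0.1, -0.3, -2.2]
grip_width: 0.0391
```

```bash
python3 -c "
from h import *
shot('side','s2.png')
go([.509,.30,.18],143.4)"
```

```text
t 4.125 pos [ 0.5023 -0.0244  0.1996] rot [ 1.7992e+02 -1.2000e-01  1.4324e+02] F [-0.9  0.2 -2.6] w 0.039 j [-1.440e+01 -3.200e+00  1.165e+02  1.000e-01  6.690e+01 -6.770e+01]
turn [ 0.0013 -0.0022 -0.0027] shift cm [18.87 26.38  2.04]
```

View pics/s2.png

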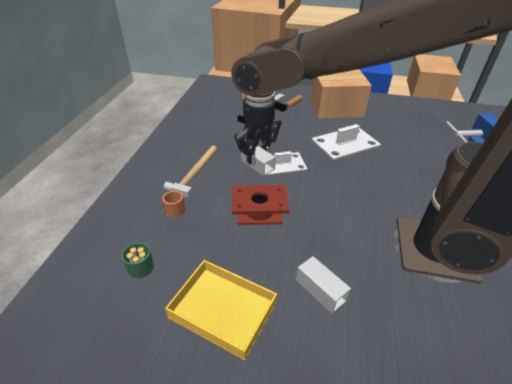

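The offcut is held at (257,158) and the flange is clear. Next I'll carry it to the tray.

Emit:
jog_arm(
  moves=[
    [[0,0,0,18.9,26.4,2,0],[0,0,0,18.9,26.4,2,0],[0,0,0,18.9,26.4,2,0],[0,0,0,18.9,26.4,2,0],[0,0,0,18.9,26.4,2,0],[0,0,0,18.9,26.4,2,0],[0,0,0,18.9,26.4,2,0],[0,0,0,18.9,26.4,2,0]],
  ],
)

```text
time: 5.12
eef_pos: [0.5086, 0.2988, 0.1791]
tool_rot: [-179.9, -0.2, 143.2]
force: [-0.2, 0.2, -2.4]
grip_width: 0.0389
```

```bash
python3 -c "
from h import *
f=shot('side','s3.png')
go([.509,.30,.028],143.4)
cv2.imwrite('pics/c5.png',cv2.resize(f['image'][180:384,130:330,::-1],(600,600)))"
```

```text
t 5.175 pos [0.5089 0.2987 0.1796] rot [-1.7999e+02 -1.5000e-01  1.4314e+02] F [ 0.2 -0.4 -2.1] w 0.0388 j [ 2.050e+01  9.200e+00  1.057e+02  1.000e-01  6.520e+01 -3.270e+01]
turn [-0.0001 -0.0026 -0.0045] shift cm [ 0.03  0.11 15.16]
```

View pics/c5.png

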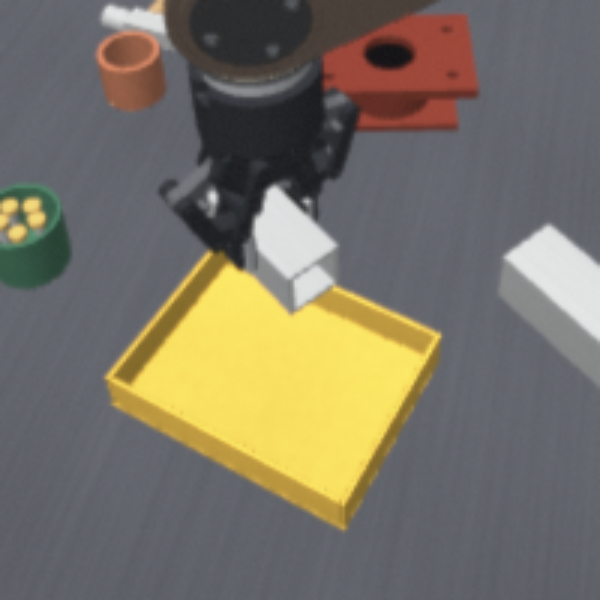

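Emit:
jog_arm(
  moves=[
    [[0,0,0,0,0,4,0],[0,0,0,0,0,8,0],[0,0,0,0,0,11,0],[0,0,0,0,0,13.5,0],[0,0,0,0,0,15,0],[0,0,0,0,0,15.2,0],[0,0,0,0,0,15.2,0]],
  ],
)

```text
time: 6.05
eef_pos: [0.5094, 0.2989, 0.0287]
tool_rot: [179.9, -0.1, 143.1]
force: [-0.2, -0.7, -2.6]
grip_width: 0.0393
```

```bash
python3 -c "
from h import *
f=shot('side','s4.png')
go([.509,.30,.028],143.4)
cv2.imwrite('pics/c6.png',cv2.resize(f['image'][180:384,130:330,::-1],(600,600)))"
```

```text
t 6.1 pos [0.5096 0.2991 0.029 ] rot [ 1.7989e+02 -7.0000e-02  1.4312e+02] F [-0.4 -1.2 -2.2] w 0.0391 j [ 20.5  21.  109.3   0.2  49.6 -32.7]
turn [ 0.002  -0.0012 -0.0048] shift cm [0.1  0.04 0.1 ]
```

View pics/c6.png

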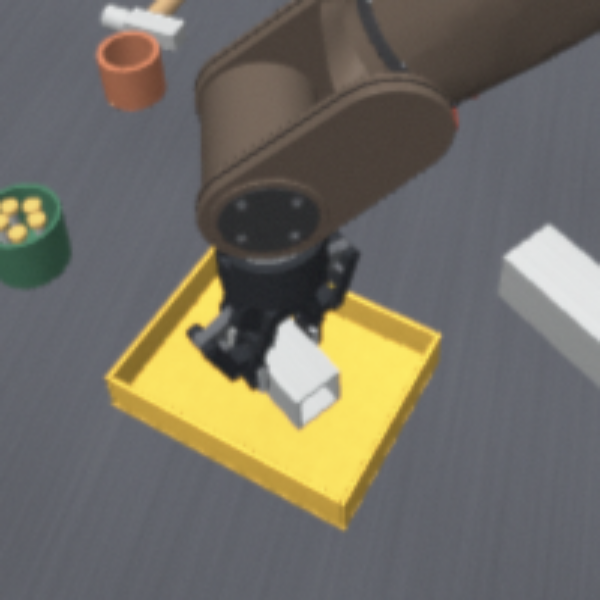

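The offcut is just above the middle of the tray floor. I'll lower it, release it, then lift away.

Emit:
jog_arm(
  moves=[
    [[0,0,0,0,0,0.15,0],[0,0,0,0,0,0.15,0],[0,0,0,0,0,0.15,0.8],[0,0,0,0,0,0.15,0.8],[0,0,0,0,0,0.15,0.8],[0,0,0,0,0,0.15,0.8],[0,0,0,0,0,-2,0.8],[0,0,0,0,0,-6,0.8],[0,0,0,0,0,-11,0.8],[0,0,0,0,0,-17,0.8],[0,0,0,0,0,-17,0.8],[0,0,0,0,0,-17,0.8],[0,0,0,0,0,-17,0.8]],
  ],
)

```text
time: 7.72
eef_pos: [0.5084, 0.2983, 0.1967]
tool_rot: [-179.9, -0.2, 143.1]
force: [-0.7, -0.8, 0.5]
grip_width: 0.0689
```

```bash
python3 -c "
from h import *
f=shot('side','s5.png')
go([.4677,-.285,.16],24.6)
cv2.imwrite('pics/c7.png',cv2.resize(f['image'][180:384,130:330,::-1],(600,600)))"
```

```text
t 7.775 pos [0.5085 0.2983 0.1966] rot [-179.91   -0.2   143.12] F [-0.3 -0.8 -0.2] w 0.0686 j [ 2.050e+01  8.200e+00  1.049e+02  1.000e-01  6.700e+01 -3.270e+01]
turn [-4.5000e-03 -5.0000e-04  2.0686e+00] shift cm [-31.75 -49.1    3.63]
```

View pics/c7.png

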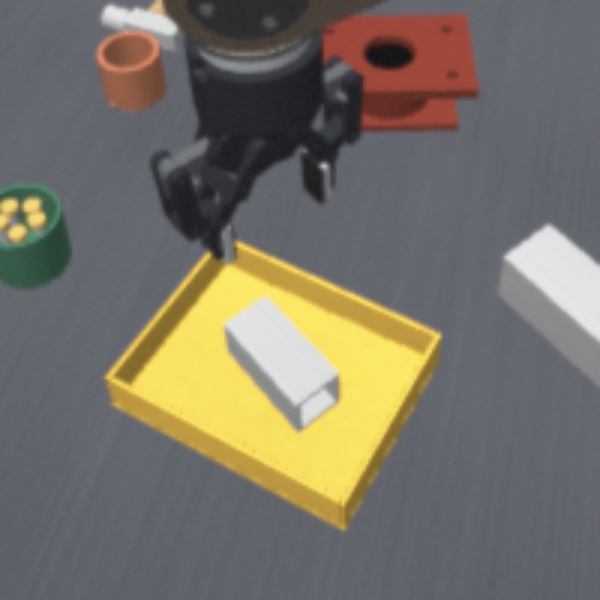

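The offcut lies flat in the tray, released, at crop (282,362). Next I'll move above the plate.

Emit:
jog_arm(
  moves=[
    [[0,0,2.069,-31.8,-49.1,3.6,0.8],[0,0,2.069,-31.8,-49.1,3.6,0.8],[0,0,2.069,-31.8,-49.1,3.6,0.8],[0,0,2.069,-31.8,-49.1,3.6,0.8],[0,0,2.069,-31.8,-49.1,3.6,0.8],[0,0,2.069,-31.8,-49.1,3.6,0.8],[0,0,2.069,-31.8,-49.1,3.6,0.8],[0,0,2.069,-31.8,-49.1,3.6,0.8],[0,0,2.069,-31.8,-49.1,3.6,0.8],[0,0,2.069,-31.8,-49.1,3.6,0.8],[0,0,2.069,-31.8,-49.1,3.6,0.8],[0,0,2.069,-31.8,-49.1,3.6,0.8],[0,0,2.069,-31.8,-49.1,3.6,0.8],[0,0,2.069,-31.8,-49.1,3.6,0.8]],
  ],
)

```text
time: 9.52
eef_pos: [0.4681, -0.2847, 0.16]
tool_rot: [-179.8, 0.2, 24.7]
force: [-0.4, 0.4, 0.1]
grip_width: 0.0681
```

```bash
python3 -c "
from h import *
f=shot('side','s6.png')
go([.4677,-.285,.025],24.6)
cv2.imwrite('pics/c8.png',cv2.resize(f['image'][80:230,200:360,::-1],(640,600)))"
```

```text
t 9.575 pos [ 0.4681 -0.2848  0.1602] rot [-179.86    0.18   24.69] F [-0.2 -1.2  0.3] w 0.0685 j [-4.190e+01  5.400e+00  1.122e+02 -1.000e-01  6.270e+01  2.350e+01]
turn [-0.0024  0.0031  0.0015] shift cm [-1.000e-02  3.000e-02  1.352e+01]
```

View pics/c8.png

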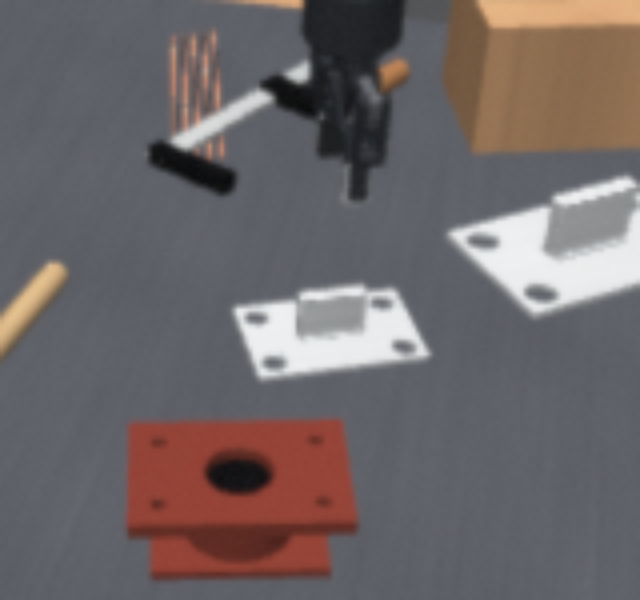

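The jaws line up with the grip at crop (330,310), so I'll descend and grip.

Emit:
jog_arm(
  moves=[
    [[0,0,0,0,0,4,0.5],[0,0,0,0,0,8,0.5],[0,0,0,0,0,11,0.5],[0,0,0,0,0,13,0.5],[0,0,0,0,0,13.4,0.5],[0,0,0,0,0,13.4,0.5],[0,0,0,0,0,13.4,0],[0,0,0,0,0,13.4,0],[0,0,0,0,0,13.4,0],[0,0,0,0,0,13.4,0],[0,0,0,0,0,13.4,0],[0,0,0,0,0,13.4,0],[0,0,0,0,0,13.4,0]],
  ],
  squeeze=80,
)

```text
time: 11.2
eef_pos: [0.4684, -0.2852, 0.0276]
tool_rot: [-180.0, 0.1, 24.7]
force: [-0.6, 1.3, 6.8]
grip_width: 0.0109
```

Emit:
jog_arm(
  moves=[
    [[0,0,0,0,0,-2,0],[0,0,0,0,0,-5,0],[0,0,0,0,0,-9,0],[0,0,0,0,0,-13,0],[0,0,0,0,0,-15,0],[0,0,0,0,0,-15,0],[0,0,0,0,0,-15,0]],
  ],
)

```text
time: 12.08
eef_pos: [0.4678, -0.2844, 0.1756]
tool_rot: [-179.8, 0.2, 24.7]
force: [0.6, 0.3, -2.1]
grip_width: 0.0107
```

```bash
python3 -c "
from h import *
f=shot('side','s7.png')
go([.495,-.0303,.16],14.3)
cv2.imwrite('pics/c9.png',cv2.resize(f['image'][80:230,200:360,::-1],(640,600)))"
```

```text
t 12.125 pos [ 0.4677 -0.2843  0.1753] rot [-179.75    0.22   24.69] F [ 0.4 -0.4 -2.3] w 0.0105 j [-4.190e+01  4.300e+00  1.116e+02 -1.000e-01  6.440e+01  2.350e+01]
turn [-0.004   0.0042  0.1813] shift cm [ 13.1  -21.93   1.57]
```

View pics/c9.png

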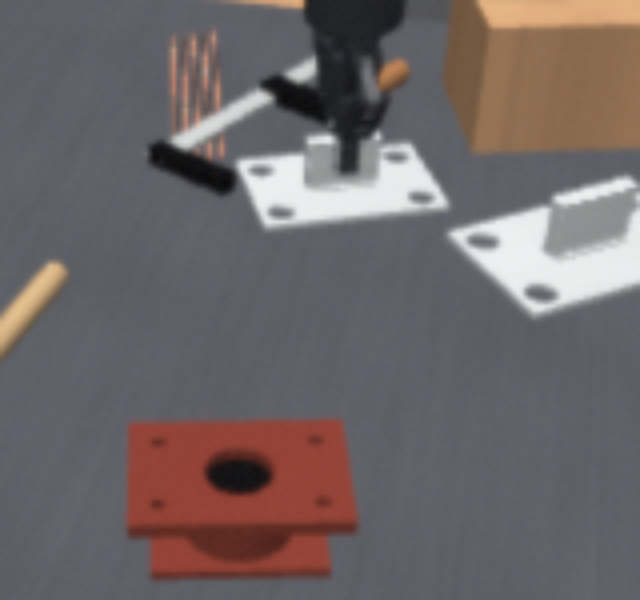

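The plate is lifted and looks level at crop (343,185). I'll move over the flange, keeping it high for now.

Emit:
jog_arm(
  moves=[
    [[0,0,0.18,3,-5,0.4,0],[0,0,0.181,6,-10,0.8,0],[0,0,0.181,9,-15,1.2,0],[0,0,0.181,11.5,-19.5,1.5,0],[0,0,0.181,13.1,-21.9,1.6,0],[0,0,0.181,13.1,-21.9,1.6,0],[0,0,0.181,13.1,-21.9,1.6,0],[0,0,0.181,13.1,-21.9,1.6,0]],
  ],
)

```text
time: 13.12
eef_pos: [0.495, -0.0315, 0.1593]
tool_rot: [-179.8, 0.3, 14.2]
force: [0.1, -0.6, -3.3]
grip_width: 0.01
```

```bash
python3 -c "
from h import *
f=shot('side','s8.png')
go([.495,-.0303,.103],14.3)
g=shot('top','t8.png')
a=cv2.resize(f['image'][130:230,200:320],(480,400),interpolation=cv2.INTER_CUBIC);b=cv2.resize(g['image'][150:240,220:292],(320,400),interpolation=cv2.INTER_CUBIC)
cv2.imwrite('pics/c10.png',np.hstack([a,b])[:,:,::-1])"
```

```text
t 13.175 pos [ 0.495  -0.0316  0.1594] rot [-179.79    0.29   14.23] F [-0.7 -0.3 -2.3] w 0.0106 j [-15.4  -1.2 119.1   0.   62.5  60.4]
turn [-0.0036  0.0051 -0.0013] shift cm [ 0.06 -0.1   5.64]
```

View pics/c10.png

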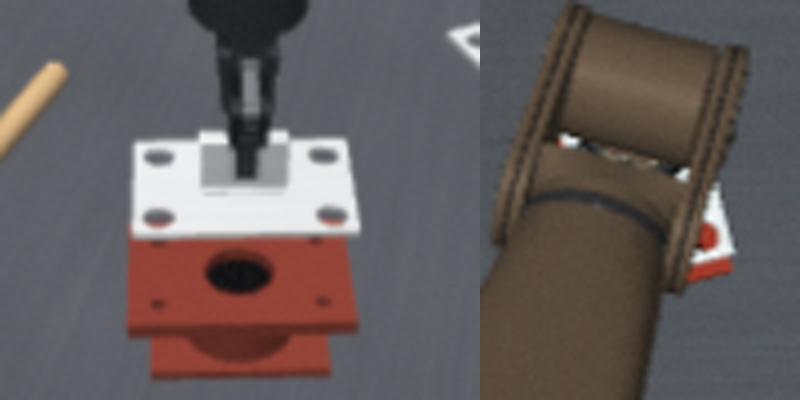

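The side view shows all four plate holes, and the threads behind them showed in the earlier frame. I'll measure both in this same camera so any calibration error cancels.

```bash
cat > holes.py <<'E'
from m import *
def blobs(f,guess,z,r,pol):
    # centroid of darkness around predicted pixel; guess Nx3 world
    g=cv2.cvtColor(f['image'],cv2.COLOR_RGB2GRAY).astype(np.float32)
    out=[]
    for G in guess:
        u=proj(f,G)[0]; s=8
        for _ in range(3):
            M=np.float32([[s,0,s*(-u[0]+r)],[0,s,s*(-u[1]+r)]])
            p=cv2.warpAffine(g,M,(int(2*r*s),int(2*r*s)),flags=cv2.INTER_LINEAR)
            lo,hi=np.percentile(p,2),np.percentile(p,80); th=(lo+hi)/2
            n,l,st,ce=cv2.connectedComponentsWithStats((p<th).astype(np.uint8))
            c=p.shape[0]/2
            k=min(range(1,n),key=lambda i:np.hypot(*(ce[i]-c)) if st[i,4]>s*s*2 else 1e9)
            u=u-r+ce[k]/s
        out.append(u)
    return np.array(out)
def fit(P,L):
    P=P[:,:2]; c=P.mean(0); l=np.array(L)-np.mean(L,0)
    a=np.arctan2((l[:,0]*(P-c)[:,1]-l[:,1]*(P-c)[:,0]).sum(),(l*(P-c)).sum())
    R=np.array([[np.cos(a),-np.sin(a)],[np.sin(a),np.cos(a)]])
    t=c-R@np.mean(L,0); res=np.linalg.norm(P-(t+np.array(L)@R.T),axis=1)
    return t*1000,np.degrees(a),res*1000
L=np.array([[.058,.033],[-.058,.033],[-.058,-.033],[.058,-.033]])
def W(c,yaw,z):
    a=np.radians(yaw); R=np.array([[np.cos(a),-np.sin(a)],[np.sin(a),np.cos(a)]])
    return np.c_[np.array(c)+L@R.T,np.full(4,z)]
E
python3 - <<'E'
from holes import *
for nm in('s7','s6'):
    f=load(nm); u=blobs(f,W([.495,-.03],14.3,.06),.06,4,0); print(nm,'threads',u.round(1).tolist(),fit(ray(f,u,.06),L))
for nm in('s6','top0'):
    f=load(nm); u=blobs(f,W([.4677,-.285],24.6,.005),.005,5,0); print(nm,'plate',u.round(1).tolist(),fit(ray(f,u,.005),L))
f=load('top0'); u=blobs(f,W([.495,-.03],14.3,.06),.06,4,0); print('top thr',u.round(1).tolist(),fit(ray(f,u,.06),L))
f=load('s8')
for z in(.135,.137,.139):
    u=blobs(f,W([.495,-.0316],14.3,z),z,5,0); print('plate held',u.round(1).tolist(),fit(ray(f,u,z),L))
E
```

```text
s7 threads [[238.9, 205.6], [280.4, 205.0], [278.4, 189.6], [239.1, 190.2]] (array([495.42859967, -27.50081572]), np.float64(14.280157799157283), array([0.4076419 , 0.15271784, 0.1371307 , 0.35975586]))
s6 threads [[238.9, 205.6], [280.4, 205.0], [278.4, 189.6], [239.2, 190.2]] (array([495.44058521, -27.50703081]), np.float64(14.29649231204368), array([0.38540269, 0.06234259, 0.15362289, 0.42676762]))
s6 plate [[268.1, 170.3], [300.6, 166.3], [294.9, 155.4], [263.6, 159.1]] (array([ 466.85569054, -281.33916918]), np.float64(24.591465777614694), array([0.30630096, 0.13284534, 0.27437979, 0.13062929]))
top0 plate [[310.8, 191.6], [325.2, 220.8], [341.7, 213.0], [327.1, 183.9]] (array([ 467.12503917, -284.81135685]), np.float64(24.745905608159262), array([0.39751894, 0.1308119 , 0.22617073, 0.09104598]))
top thr [[241.5, 178.4], [249.7, 210.6], [268.4, 205.8], [260.7, 172.6]] (array([496.28564154, -31.13323356]), np.float64(14.030240243587428), array([1.66446652, 0.93274924, 0.81925941, 3.40517323]))
plate held [[239.1, 184.1], [282.5, 183.5], [280.3, 168.5], [239.2, 169.0]] (array([494.80121332, -32.40418167]), np.float64(14.308368318739728), array([0.14375212, 0.08022193, 0.03414853, 0.15291687]))
plate held [[239.1, 184.1], [282.5, 183.5], [280.3, 168.5], [239.2, 169.0]] (array([494.36156191, -29.97139449]), np.float64(14.289697121990393), array([0.23946929, 0.18044571, 0.32011555, 0.32191063]))
plate held [[239.1, 184.1], [282.5, 183.5], [280.3, 168.5], [239.2, 169.0]] (array([493.86603652, -27.5092046 ]), np.float64(14.305206357378452), array([0.43882831, 0.43684345, 0.53717749, 0.58575159]))
```

The two estimates of the correction differ slightly: +0.4 to +2.7 mm in y and about +1.2 mm in x. I'll take the middle, lower the plate, then check directly through the holes.

```bash
python3 -c "
from h import *
go([.4962,-.0301,.1026],14.3)"
```

```text
t 13.225 pos [ 0.4951 -0.0315  0.1595] rot [-179.79    0.28   14.22] F [-0.9 -0.2 -2.2] w 0.0107 j [-15.4  -1.2 119.1   0.   62.5  60.4]
turn [-0.0036  0.0048 -0.0013] shift cm [ 0.17 -0.09  5.69]
```

Emit:
jog_arm(
  moves=[
    [[-0.003,0.004,0,0.15,-0.1,1.5,0],[-0.003,0.004,0,0.15,-0.1,3,0],[-0.003,0.004,0,0.15,-0.1,4.2,0],[-0.003,0.004,0,0.15,-0.1,5.2,0],[-0.003,0.004,0,0.15,-0.1,5.7,0],[-0.003,0.004,0,0.15,-0.1,5.7,0],[-0.003,0.004,0,0.15,-0.1,5.7,0],[-0.003,0.004,0,0.15,-0.1,5.7,0]],
  ],
)

```text
time: 14.22
eef_pos: [0.4964, -0.0301, 0.1032]
tool_rot: [180.0, -0.0, 14.2]
force: [0.0, -0.3, -2.7]
grip_width: 0.0108
```

```bash
python3 -c "
from h import *
f=shot('side','s9.png')
go([.4962,-.0301,.1026],14.3)
g=shot('top','t9.png')
a=cv2.resize(f['image'][155:235,220:300],(480,480),interpolation=cv2.INTER_CUBIC);b=cv2.resize(g['image'][150:240,232:292],(320,480),interpolation=cv2.INTER_CUBIC)
cv2.imwrite('pics/c11.png',np.hstack([a,b])[:,:,::-1])"
```

```text
t 14.275 pos [ 0.4963 -0.0301  0.1031] rot [-1.800e+02 -1.000e-02  1.423e+01] F [-0.2  0.9 -2.7] w 0.0109 j [-15.2   3.4 121.    0.   55.5  60.6]
turn [-0.     -0.0001 -0.0012] shift cm [-0.01 -0.01  0.05]
```

View pics/c11.png

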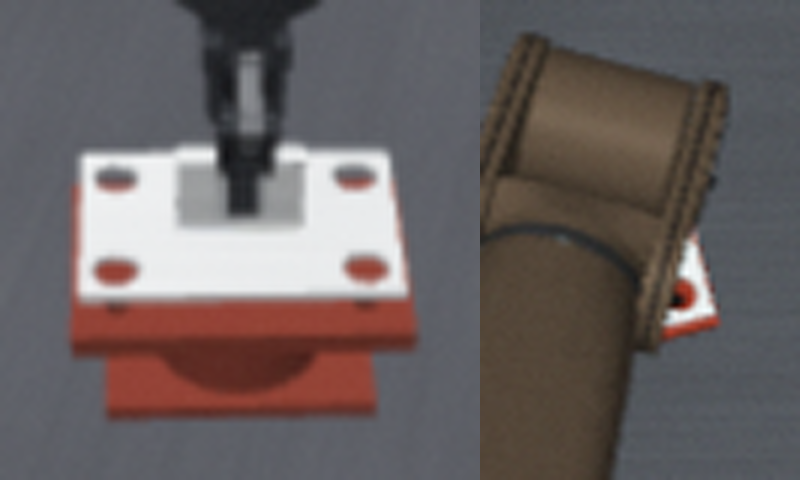

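```bash
python3 - <<'E'
from holes import *
f=load('s9'); 
for z in(.0785,.0805,.0825):
    u=blobs(f,W([.4963,-.0301],14.3,z),z,5,0); print('side plate',z,u.round(1).tolist(),fit(ray(f,u,z),L))
g=load('t9'); z=.0805
c=W([.4963,-.0301],14.3,z); print(proj(g,c).round(1))
im=g['image'][196:214,258:280]; cv2.imwrite('pics/c12.png',cv2.resize(im[:,:,::-1],None,fx=30,fy=30,interpolation=cv2.INTER_NEAREST))
print(cv2.cvtColor(im,cv2.COLOR_RGB2GRAY)); print(im[:,:,1])
print('expected thread px',proj(g,W([.495,-.0303],14.3,.06))[3])
# pixel of thread as seen unobstructed in top0
E
```

```text
side plate 0.0785 [[238.8, 199.8], [280.6, 199.3], [278.6, 184.0], [238.8, 184.4]] (array([496.65828118, -31.24813818]), np.float64(14.030545696953409), array([0.06756696, 0.30205064, 0.18697698, 0.29871642]))
side plate 0.0805 [[238.7, 199.8], [280.6, 199.3], [278.6, 184.1], [238.8, 184.4]] (array([496.22896358, -28.98141764]), np.float64(14.0094571386695), array([0.18558562, 0.18631549, 0.36225162, 0.03704543]))
side plate 0.0825 [[238.8, 199.8], [280.6, 199.3], [278.6, 184.1], [238.8, 184.4]] (array([495.77405672, -26.74933069]), np.float64(14.00847467241291), array([0.46386041, 0.2707274 , 0.57168905, 0.21702001]))
[[241.2 176.9]
 [249.5 209.6]
 [268.5 204.7]
 [259.9 172.2]]
[[ 56  57  66  70  70  68  75  93  73  53  73  79 140 218 203  89  87  87
   86  87  87  86]
 [ 51  53  54  63  70  66  77  89  72  58  85  90 175 237 215 113  87  91
   88  89  87  89]
 [ 40  48  49  57  68  72  88  88  65  62  92  86 179 239 223 142  85  87
   87  86  87  88]
 [ 37  37  47  50  50  74  99  84  66  79  90 134 216 240 230 170  87  85
   86  87  88  86]
 [ 40  34  34  43  55  80 108  83  68  9
[... 2284 characters left out ...]
]
 [ 47  42  37  61  82  69  50  72  79  57  33  40  54 128 216 240 237 200
   80  91  89  91]
 [ 46  43  37  54  74  67  55  80  89 160 205 179 197 228 237 240 239 214
  106  87  86  88]
 [ 50  40  39  47  65  54  54  83  84 174 235 235 237 228 187 168 129 105
   78  88  89  89]
 [ 46  39  34  53  64  56  66  76 132 189 191 171 144 111  90  78  66  61
   69  85  90  90]
 [ 46  41  37  53  59  44  62  68  76  98  92  82  70  62  57  50  57  59
   78  89  88  90]
 [ 46  40  39  52  53  48  68  63  55  60  56  52  54  56  66  83  84  84
   88  92  87  90]
 [ 47  38  40  46  44  43  62  59  49  60  68  81  85  82  83  89  87  89
   87  89  87  91]]
expected thread px [259.89426654 173.80266754]
```

View pics/c12.png

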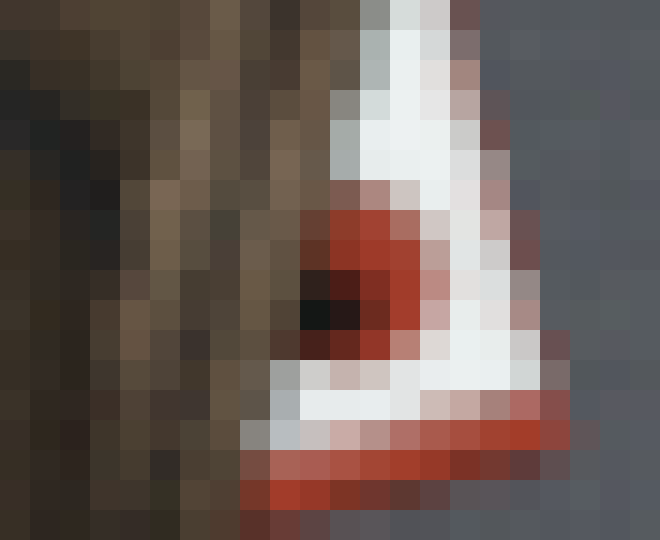

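```bash
python3 - <<'E'
from holes import *
g=load('t9')
print(ray(g,[268.4,204.6],.0805)[:,:2]*1000, ray(g,[268.4,205.8],.06)[:,:2]*1000)
# plate right/bottom edges vs flange via corner: plate corner px and flange corner
a=W([.4963,-.0301],14.3,.0805); print(a[2]*1000, W([.495,-.0303],14.3,.06)[2]*1000)
E
```

```text
[[448.65950276 -76.03947487]] [[447.35470677 -76.63054892]]
[448.248055   -76.40346187  80.5       ] [446.948055   -76.60346187  60.        ]
```

The top view puts the plate offset at (+1.3, +0.6) mm, and the side view at (+0.8, -1.5) mm. Both are within tolerance. I'll trim by about 1 mm in x and let it settle.

Emit:
jog_arm(
  moves=[
    [[0,0,0,-0.05,-0.03,0,0],[0,0,-0.002,-0.09,-0.06,0,0],[0,0,-0.002,-0.09,-0.06,0,0],[0,0,-0.002,-0.09,-0.06,0,0],[0,0,-0.002,-0.09,-0.06,0,0],[0,0,-0.002,-0.09,-0.06,0,0],[0,0,-0.002,-0.09,-0.06,0,0],[0,0,-0.002,-0.09,-0.06,0,0]],
  ],
)

```text
time: 15.32
eef_pos: [0.4953, -0.0298, 0.103]
tool_rot: [-180.0, -0.0, 14.3]
force: [0.3, -0.4, -3.0]
grip_width: 0.0109
```

```bash
python3 - <<'E'
from holes import *
f=shot('side','s10.png'); go([.4955,-.0297,.103],14.3)
z=.0805; u=blobs(f,W([.4955,-.0297],14.3,z),z,5,0); print('side plate',u.round(1).tolist(),fit(ray(f,u,z),L),'threads 495.4 -27.5 14.3')
cv2.imwrite('pics/c13.png',cv2.resize(f['image'][150:384,120:360,::-1],(600,585),interpolation=cv2.INTER_CUBIC))
print(get_obs()['dq'].round(2))
E
```

```text
t 15.375 pos [ 0.4953 -0.0297  0.103 ] rot [-179.99    0.     14.34] F [-0.1 -0.6 -2.4] w 0.0106 j [-15.2   3.3 121.2   0.   55.5  60.5]
turn [-0.0001  0.      0.0008] shift cm [0.02 0.   0.  ]
side plate [[239.2, 200.0], [281.0, 199.5], [279.0, 184.2], [239.2, 184.6]] (array([494.85237829, -28.4589925 ]), np.float64(14.194514235520236), array([0.10363496, 0.13917875, 0.13067197, 0.11207556])) threads 495.4 -27.5 14.3
[-0.07  0.03 -0.02  0.08  0.   -0.09]
```

View pics/c13.png

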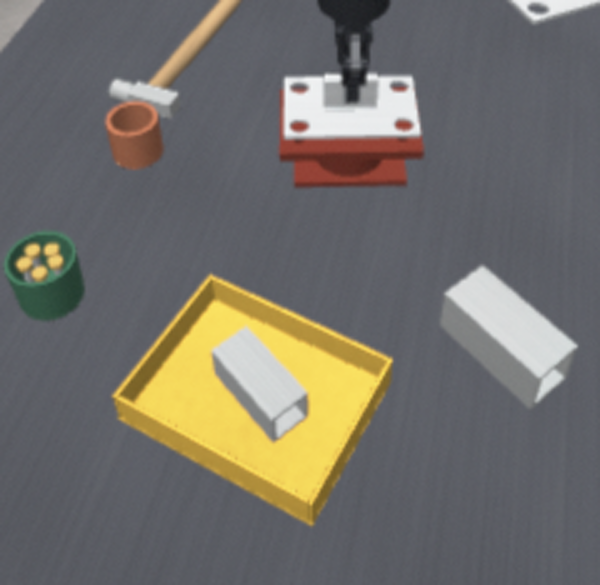

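The offcut is flat in the tray, the bystanders haven't moved, and the plate is level, steady and about 1 mm off the threads. I'm handing the job in.

```bash
python3 -c "
from h import *
print(sign_off())"
```

```text
the job is handed in; nothing more can be done
None
```

I moved the offcut from the flange to the scrap tray, where it lies flat and released. I then picked up the smaller cover plate by its grip and handed the job in at about 15.4 s, still holding the plate over the flange. `sign_off` gives no verdict, so whether it passed is unknown.

- **Alignment:** in the last side view the plate centre was about 0.5 mm (x) and 1 mm (y) from the threaded holes, with yaw within 0.2°. The limit is 6 mm.
- **Height and level:** the underside should be about 15 mm above the flange. That comes from the tool height when I gripped the plate on the bench, not from a direct measurement. The tool tilt reads about 0.
- **Hold:** the wrist force of 2.4–3 N fits the plate's weight with no flange contact, and the joints were nearly still.
- **Bystanders:** the hammer, tin and pipe stub look undisturbed in the final picture.

**Disagreements:** the two cameras differed by about 3 mm in absolute y, so I relied on plate-to-flange differences within one camera. Those differences still disagreed by about 2 mm in y, so the true offset may be 1–2 mm. The whole threaded holes could not be seen through the plate from the slanted side view. The top camera showed only one hole, because the arm hid the rest; its thread looked nearly centred before the last 1 mm trim.

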